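# Trim the photo-eye amplifier to its set mark

## Task

Take the white plastic tuning tool (hexagonal handle) from the wooden stand and use it to turn the slotted gain trimmer, down inside the tall flared sleeve of the photo-eye amplifier, until the meter needle stands on the bold mark at mid-scale; then put the tool back upright, fully down, in a free hole of the stand. The trimmer is delicate: feel for the slot with a light touch and never lean on it with more than about 1 kg. Leave the delay trimmer in the low sleeve and everything else on the bench as it is.

Things in the scene. Friction and masses are not known exactly. Their poses are not given: they have to be found in the camera images.
- tuner: White plastic tuning tool, 120 mm, 35 g, blade down in a hole of the stand at the start. Origin mid blade tip, z up the tool. From the tip: flat blade 8 mm wide (along its x), 2 mm thick (y), 6 mm long; round shank 9 mm across to 46 mm; flange 20 mm across to 51 mm; hexagonal handle 13 mm across flats to 117 mm, one pair of flats facing +y and -y, the others 60 degrees round.
- driver: Nut driver with a round black handle 19 mm across and a steel shank, in another hole of the stand, its top 116 mm above the table. Not needed; leave it, and lift the tuning tool clear over it. Origin at its lower tip.
- stand: Wooden tool stand, fixed, 46 x 150 x 50 mm, origin at the centre of its underside, z up, three blind holes in a row along its y, 50 mm apart, 12 mm across, 48 mm deep, slightly chamfered. A tool rests in a hole on its flange, its tip then 4 mm above the stand's underside.
- stand_hole0 (a point): Centre of the mouth of the hole at y = -50 mm of the stand, in its top face (z = 50 mm).
- stand_hole1 (a point): Centre of the mouth of the middle hole (free at the start).
- stand_hole2 (a point): Centre of the mouth of the hole at y = +50 mm of the stand.
- amp: Photo-eye amplifier, fixed: grey die-cast box 132 x 192 mm, its lid 54 mm above the table, meter on its left half (+y), both trimmers on its right half, gain in front. Origin at the centre of its underside, x to the back, y left, z up. The meter's bezel stands 10 mm above the lid. Measured poses may all share one shift of 1 to 2 mm.
- gain_rim (a point): Centre of the rim of the tall flared sleeve that leads down to the gain trimmer; 24 mm in front of and 55 mm right of the amplifier's centre, 63 mm above the table. The bore is vertical, 11 mm across, flaring over the top 4 mm to about 15 mm at the rim.
- gain_axis (a point): Point on the sleeve's axis level with the lid, 9 mm below the rim. The gain trimmer is a brass disc 10.5 mm across; its face lies 6 to 18 mm below the rim (unmeasured, differs per unit), a slot 4 mm wide, 3.5 mm deep right across it, at the start within 0.65 rad of the amplifier's x axis (unmeasured). Sprung: gives 2.5 mm from 1.2 to 5 N, then solid. Turns at 0.015 Nm, stays put, end stops.
- delay_rim (a point): Centre of the rim of the low sleeve (3 mm) over the delay trimmer, 58 mm behind the gain trimmer. Leave that trimmer alone.
- needle (a joint): Meter needle's angle (rad); it points to the amplifier's back. 0 = on the bold mark at mid-scale (a black block 8 mm wide), scale from -0.75 (left) to +0.75 (right). Starts at the left, -0.66 to -0.42. It swings 0.6 rad to the right per rad that the gain trimmer is turned clockwise seen from above.
- delay (a joint): Angle of the delay trimmer (rad, 0 at the start, grows clockwise); not to be turned.
- cap_a: Loose black bottle cap, 37 mm, near the front edge of the table, between amplifier and stand. Bystander. Origin at the centre of its underside.
- cap_b: Loose black bottle cap, 37 mm, towards the back. Bystander. Origin at the centre of its underside.
- roll: Roll of labels, 68 mm across and 60 mm high. Bystander. Origin at the centre of its underside.
- screwdriver: Green-handled cross-tip screwdriver, 197 mm, lying in front of the stand. Bystander. Origin under its middle.

How it is judged:
By the outcome, as a careful person would: the job done as asked, in the order asked, and still so for the second after the job is handed in, with the robot touching nothing.
It also fails if it takes over 72 s, if anything falls off the work surface, if the arm or the gripper's body presses on something with over 40 N, if the wrist force passes 120 N, or if a joint passes its speed limit or range.

## Robot

A 7-joint arm with a two-finger parallel gripper is mounted at the origin on a cart in front of the work surface, level with it; the furniture and walls round the work are solid. World frame = base frame: x ahead of the robot, y to its left, z up, the work surface at z = 0. Lengths are in mm, angles in rad, forces in N, time in s.
With the tool pointing down it reaches from about 400 to 850 mm from the base axis. Payload 6.9 kg.
Tool frame: the origin (TCP) lies at the very end of the fingers, on their centre line; the grasp point (between the pads) lies 19 mm behind it; z points along the fingers, y is the line along which they close (so a half turn about z gives the same grasp; the last joint's range is limited). The gripper opens to 85 mm and grips with 20 to 120 N. Pads are 22 mm wide; open, the fingers measure 114 mm over their backs; the gripper's body (76 mm by 85 mm) begins 54 mm behind the grasp point. The pads swing forward as they close: fully open they stand 13 mm farther back than shut.
Start: joints at [0.105, 0.507, -0.238, 1.5, 0.126, 1.149, -0.155], TCP at [624.989, -0.025, 231.275] pointing down, gripper open.
Joint ranges: [-3.08, 3.08], [-0.24, 2.05], [-1.43, 1.35], [0, 2.5], [-1.52, 4.66], [0.17, 1.96], [-2.89, 2.89]. Speed limits (rad/s): [2.39, 2.39, 3.14, 3.14, 3.14, 3.14, 3.14].

## Interface

Orientations are given as a unit quaternion [w, x, y, z].
In Python, from plant import manip gives the robot as it stands. The module is installed in compiled form; this text tells all that it offers.
- The arm moves only by the tool send_rows, never from a script. Its argument "moves" is a list of rows, each a list of 3 entries, a list of its own where there are three numbers: the turn, a rotation vector about the tool's x, y, z in degrees, then the shift along the tool's x, y, z in m, then the finger opening in m, from 0 to 0.0854. A call has exactly 5 rows; each row shifts and turns the commanded pose from where the row before left it, along the tool's axes as they then stand; what a row does not reach is not made up. A row lasts 1/12 s, in which the tool goes at most 41.7 mm and 7.16 degrees, less where a joint would pass 70% of its speed; a pose out of reach is approached as far as the arm can. A call is refused whole if a number of a shift passes 0.0417 or a number of a turn 7.16, either way. A call with a gripper value outside its range is refused whole. The fingers move at their own pace and stop on an object; "newtons" is the grip in N (left out, the last holds). Time passes only in rows, so rows that do not move let the fingers close, or fill a call up. It gives the time, the measured TCP pose, the force and the opening at its end, in the units of the state.
- manip.observe(): the state, without advancing time (a new reading comes with each control period).
- manip.capture(name): name is "scene" or "side" or "wrist"; returns a dict with "pixels" (400x640x3 uint8, red, green, blue), "range_z" (400x640 float32, mm along the optical axis (not along the pixel's ray), 0 where there is no reading), "camera_matrix" (3x3 intrinsics, pixels), "R" (3x3) and "t" (3): a world point X has camera coordinates R X + t. Camera axes: x right, y down, z forward; pixel columns grow to the right and rows downward; lengths in mm; the calibration is good to about 2 mm. A picture is of the moment at which its call begins.
- manip.finish_job(): hands the job in, once; it reports no verdict.
The state is a dict: "t": time; "q": joint angles; "qd": joint speeds; "joint_torque": joint torques, N m; "position": TCP position; "tool_rot": TCP orientation; "contact_force": force on the tool from outside, world axes, zero at the start; "torque": the same for the moment, N m; "width": finger opening in mm.
Only numpy, scipy, OpenCV 4.12 (cv2) and the standard library are available. Lean on these libraries where they do the work, as an engineer would, in place of code of your own. Each camera call takes 0.05 s, during which the arm holds its last target. There are 200 camera calls.

## Working session

There is one attempt and no reset: what is moved stays moved. The work goes in short steps, Python scripts to look and compute and a tool call to move; the robot and the scene stay as the last step left them, time stands still between calls to the robot, and variables do not carry over. Pictures are saved under pics/ and viewed, on a budget of 10 in all, crops included, one or two more only if the job needs it, and the job is handed in when it is done.

Besides the shell and the picture viewer there is one more tool, called in YAML: its name, and indented under it one key for each argument. send_rows: Moves the arm, as the interface text tells. Its arguments: {"type":"object","properties":{"moves":{"type":"array","items":{"type":"array"}},"newtons":{"type":"number"}},"required":["moves"]}

```bash
mkdir -p pics; cat > h.py <<'E'
import numpy as np, cv2
from plant import manip
def snap(n,f=None):
    c=manip.capture(n)
    np.savez('last_%s.npz'%n,**c)
    if f: cv2.imwrite('pics/'+f,c['pixels'][:,:,::-1])
    return c
def load(n): return dict(np.load('last_%s.npz'%n))
def ray(c,u,v,z):
    R,t=c['R'],c['t']; d=R.T@np.linalg.inv(c['camera_matrix'])@np.array([u,v,1.]); o=-R.T@t
    return o+d*(z-o[2])/d[2]
def proj(c,X):
    p=c['camera_matrix']@(c['R']@np.array(X,float)+c['t']); return p[:2]/p[2]
def cloud(c):
    h,w=c['range_z'].shape; v,u=np.mgrid[:h,:w]; Z=c['range_z']
    p=np.linalg.inv(c['camera_matrix'])@np.stack([u*Z,v*Z,Z]).reshape(3,-1)
    return (c['R'].T@(p-c['t'].reshape(3,1))).T.reshape(h,w,3)
E
python3 - <<'E'
from h import *
for n in('scene','side','wrist'):
    c=snap(n,n+'0.png'); print(n,(-c['R'].T@c['t']).round(),c['R'].round(2).tolist(),c['camera_matrix'][0,0])
print(manip.observe())
a=[cv2.imread('pics/%s0.png'%n) for n in('scene','side')]
E
```

```text
scene [-134.  652. 1203.] [[-0.72, -0.69, 0.02], [-0.54, 0.55, -0.64], [0.43, -0.47, -0.77]] 498.53427525223617
side [  -4. -949.  754.] [[0.86, -0.5, -0.01], [-0.29, -0.48, -0.83], [0.41, 0.72, -0.56]] 474.22285255255696
wrist [624.  81. 373.] [[1.0, 0.0, -0.0], [0.0, -0.95, 0.32], [-0.0, -0.32, -0.95]] 337.715614890664
{'t': 0.15, 'q': array([ 0.1055162 ,  0.50816619, -0.23751527,  1.50090269,  0.12571478,
        1.14891905, -0.15481032]), 'qd': array([ 1.03464679e-03, -2.08426267e-03,  8.47795839e-05, -1.92293346e-03,
        1.10641744e-03, -6.20863047e-04,  2.01317070e-03]), 'joint_torque': array([-1.45638624e-03, -6.21010351e+01, -2.18872748e+00, -2.49840939e+01,
        1.27439146e-02,  9.07797832e-03,  3.50406015e-05]), 'position': array([ 6.24611947e+02, -9.65689899e-02,  2.30615368e+02]), 'tool_rot': array([-4.80189041e-04,  7.07119975e-01,  7.07093236e-01, -5.14937695e-04]), 'contact_force': array([ 0.2752867 , -0.20296463,  0.32472175]), 'torque': array([ 0.03221528,  0.03074045, -0.02652385]), 'width': 85.55932941072258}
```

View pics/scene0.png

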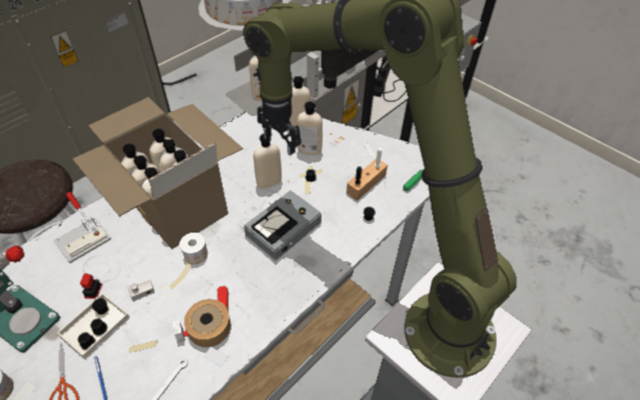

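View pics/wrist0.png

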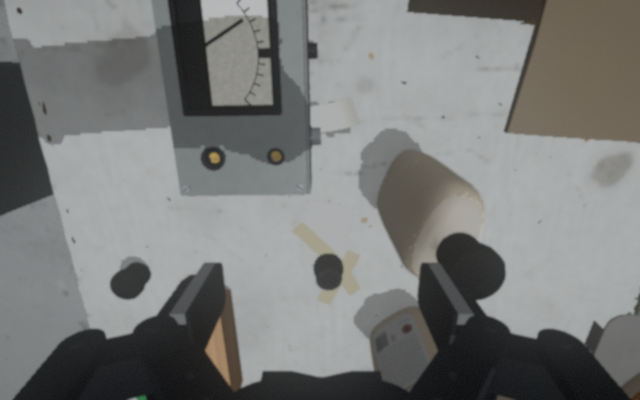

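The scene picture shows the amplifier at (283,223), the stand at (367,180) with the white tool at (378,157) and the black driver at (359,176), and the caps at (311,175) and (368,213). In the wrist view the gain sleeve is at (213,158), the delay sleeve at (276,156) and the needle is in the upper left.

```bash
python3 - <<'E'
from h import *
s=load('scene');d=load('side');w=load('wrist')
for u,v,z in((378,152,117),(359,172,116),(367,180,50),(368,210,15),(311,172,15)):print('scene',ray(s,u,v,z).round())
print('gain',ray(w,213,158,63).round(1),'delay',ray(w,276,156,57).round(1))
P=ray(s,367,180,50);u,v=proj(d,P);print(u,v)
u,v=int(u),int(v);y0=max(v-75,0);x0=max(u-100,0)
crop=d['pixels'][y0:y0+150,x0:x0+200,::-1];print(x0,y0)
s2=s['pixels'][130:230,300:433,::-1]
cv2.imwrite('pics/c1.png',np.hstack([cv2.resize(crop,(440,330)),cv2.resize(s2,(360,330))]) if crop.size else s2)
E
```

```text
scene [ 488. -280.  117.]
scene [ 474. -175.  116.]
scene [ 471. -217.   50.]
scene [ 407. -151.   15.]
scene [ 642. -142.   15.]
gain [522.7  16.5  63. ] delay [580.7  17.2  57. ]
332.0926025778719 239.70724600548846
232 164
```

View pics/c1.png

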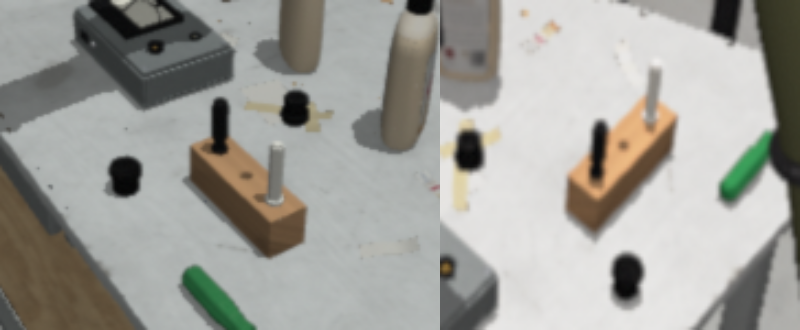

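The crop shows the white tool in the stand hole farthest from the amplifier, the black driver in the nearest hole, and the middle hole free. Next I move above the stand for a closer look.

send_rows:
  moves:
    - [[0,0,0],[-0.015,-0.018,0],0.0854]
    - [[0,0,0],[-0.032,-0.018,0],0.0854]
    - [[0,0,0],[-0.032,-0.018,0],0.0854]
    - [[0,0,0],[-0.032,-0.018,0],0.0854]
    - [[0,0,0],[-0.032,-0.018,0],0.0854]

```text
t: 0.57
position: [533.8, -144.2, 231.1]
tool_rot: [-0.0, 0.707, 0.707, -0.0]
contact_force: [0.4, -1.1, -0.4]
width: 85.7
```

send_rows:
  moves:
    - [[0,0,0],[-0.032,-0.018,0],0.0854]
    - [[0,0,0],[-0.032,-0.018,0],0.0854]
    - [[0,0,0],[-0.032,-0.018,0],0.0854]
    - [[0,0,0],[-0.01,0,0],0.0854]
    - [[0,0,0],[0,0,0],0.0854]

```text
t: 0.98
position: [479.2, -253.1, 231.1]
tool_rot: [0.0, 0.709, 0.705, -0.001]
contact_force: [0.7, -0.1, -0.1]
width: 85.2
```

```bash
python3 - <<'E'
from h import *
c=snap('wrist'); o=manip.observe(); print(o['position'],o['tool_rot'],o['q'].round(2))
P=cloud(c)
im=c['pixels'][:,:,::-1]
u,v=proj(c,[486,-278,119]);print(u,v)
x0,y0=int(u)-50,int(v)-50
cv2.imwrite('pics/w1.png',np.hstack([cv2.resize(im,(480,300)),cv2.resize(im[y0:y0+100,x0:x0+100],(300,300),interpolation=cv2.INTER_CUBIC)]))
print(x0,y0)
E
```

```text
[ 480.38432783 -250.36354701  231.09756736] [-1.14628147e-04  7.08311874e-01  7.05899610e-01 -1.26507663e-04] [ 0.57  0.38 -0.2   1.72  0.08  1.05  0.34]
330.8458953625044 221.9216694539621
280 171
```

View pics/w1.png

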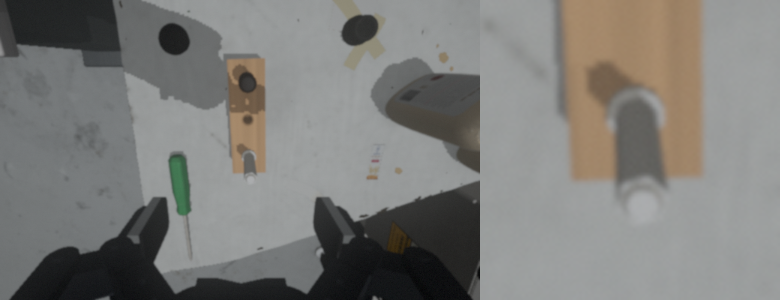

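The close view shows the tool's top at about full-frame px (334,239), the stand running along y with a slight yaw, and the green screwdriver to its left (-x). I'll put the camera right over the handle to read its hexagon.

send_rows:
  moves:
    - [[0,0,0],[-0.025,0.002,0.01],0.0854]
    - [[0,0,0],[-0.025,0.002,0.015],0.0854]
    - [[0,0,0],[-0.025,0.002,0.015],0.0854]
    - [[0,0,0],[-0.015,0.0,0.015],0.0854]
    - [[0,0,0],[0,0,0],0.0854]

```text
t: 1.45
position: [485.9, -340.3, 172.8]
tool_rot: [-0.002, 0.708, 0.706, -0.001]
contact_force: [-1.5, -0.8, -0.6]
width: 85.4
```

```bash
python3 - <<'E'
from h import *
w=load('wrist');print('top est',ray(w,334.3,239,121),ray(w,334.3,239,124), 'flange',ray(w,280+157/3,171+110/3,55))
c=snap('wrist'); o=manip.observe(); print(o['position'],o['tool_rot'],o['q'].round(2))
im=c['pixels'][:,:,::-1]
u,v=proj(c,[486,-278,121]);print(u,v)
x0,y0=int(u)-40,int(v)-40
cv2.imwrite('pics/w2.png',cv2.resize(im[y0:y0+80,x0:x0+80],(560,560),interpolation=cv2.INTER_CUBIC));print(x0,y0)
E
```

```text
top est [ 488.82895846 -292.35760227  121.        ] [ 488.71090187 -290.92845232  124.        ] flange [ 489.23639907 -289.17612057   55.        ]
[ 486.75569649 -338.28067679  174.30448504] [-1.86826238e-03  7.07216458e-01  7.06994609e-01 -1.18326575e-04] [ 0.68  0.51 -0.17  1.67  0.1   0.98  0.47]
322.92667538895756 120.27223771893175
282 80
```

View pics/w2.png

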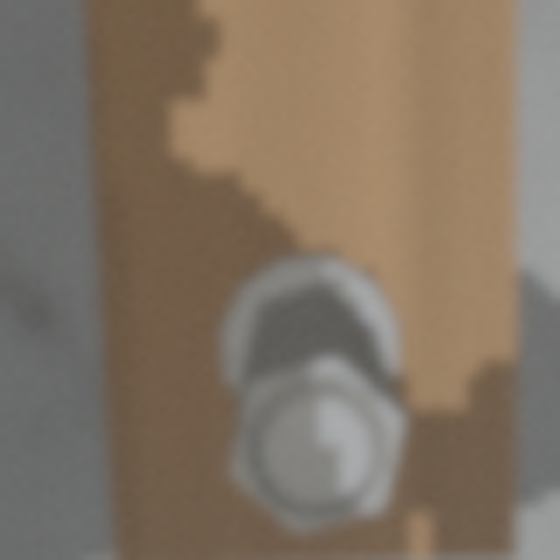

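The picture shows the hexagon of the handle centred at crop (318,442), which is full-frame px (327.4,143.1). Its corners lie at about 24° mod 60° counter-clockwise from world x, so one pair of flats faces about -6° from world x.

```bash
python3 - <<'E'
from h import *
w=load('wrist')
for z in (121,124):print(ray(w,327.4,143.1,z))
print('fl',ray(w,282+312/7,80+340/7,55))
P=cloud(w);print(P[143,327],P[141,325])
for s in ('scene','side'):
    c=load(s);print(s,proj(c,[489,-290,121]).round(1),proj(c,[489,-290,55]).round(1))
E
```

```text
[ 488.58078853 -290.87346874  121.        ]
[ 488.5369514  -290.39214675  124.        ]
fl [ 488.86495068 -290.40835686   55.        ]
[ 488.29907266 -290.20629142  124.80549153] [ 487.17234419 -289.18405195  124.12182594]
scene [379.9 149.2] [377.7 164. ]
side [357.5 229.7] [356.1 252.9]
```

send_rows:
  moves:
    - [[0,0,5.7],[0,0,0],0.0854]
    - [[0,0,0],[0.024,-0.001,0],0.0854]
    - [[0,0,0],[0.024,-0.002,0],0.0854]
    - [[0,0,0],[0,0,0.02],0.0854]
    - [[0,0,0],[0,0,0.015],0.0854]

```text
t: 1.92
position: [491.1, -286.4, 142.5]
tool_rot: [0.001, 0.739, 0.673, 0.001]
contact_force: [-0.5, -0.6, -0.3]
width: 85.1
```

```bash
python3 - <<'E'
from h import *
c=snap('wrist'); o=manip.observe(); print(o['position'],o['tool_rot'],o['contact_force'])
im=c['pixels'][:,:,::-1]
p=proj(c,[488.6,-290.5,122]);q=proj(c,o['position']);print(p,q)
g=cv2.cvtColor(im,cv2.COLOR_BGR2HSV); m=((g[:,:,1]<35)&(g[:,:,2]>110)).astype(np.uint8)
u,v=map(int,p);print(u,v)
cv2.imwrite('pics/w3.png',im[160:400,170:470])
E
```

```text
[ 489.14999348 -286.58861276  139.23108906] [-1.52089735e-03  7.39705240e-01  6.72929192e-01  3.83418760e-04] [-1.40983274  1.28581745 -2.02134554]
[318.6165333  252.23837152] [318.85816717 261.53443283]
318 252
```

View pics/w3.png

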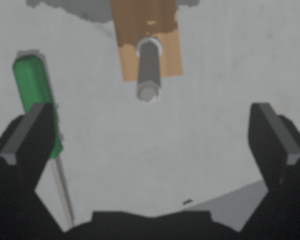

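The tool's top is at px (319,251), matching the estimate. Lowering around it.

send_rows:
  moves:
    - [[0,0,0],[0,0,0.02],0.0854]
    - [[0,0,0],[0,0,0.02],0.0854]
    - [[0,0,0],[0,0,0.02],0.0854]
    - [[0,0,0],[0,0,0.002],0.0854]
    - [[0,0,0],[0,0,0],0.0854]

```text
t: 2.38
position: [489.1, -289.3, 79.3]
tool_rot: [-0.001, 0.741, 0.672, 0.0]
contact_force: [-0.5, 0.2, 0.9]
width: 85.6
```

```bash
python3 - <<'E'
from h import *
for i in range(2):
  c=snap('wrist'); o=manip.observe(); print(o['position'],o['tool_rot'],o['contact_force'])
im=c['pixels'][:,:,::-1]
print(proj(c,[488.6,-290.5,124]),proj(c,o['position']))
P=cloud(c); m=(P[:,:,2]>112)&(P[:,:,2]<130)&(abs(P[:,:,0]-488)<25)&(abs(P[:,:,1]+290)<25)
print(m.sum(),P[m].mean(0) if m.any() else 0)
E
```

```text
[ 489.64057967 -289.93238059   80.27319729] [3.01798797e-05 7.40932076e-01 6.71579876e-01 3.58878415e-04] [-0.01918677 -0.56574329  0.47766124]
[ 489.91848973 -290.44683616   80.74405834] [6.95995957e-04 7.41062500e-01 6.71435505e-01 5.00478584e-04] [ 0.66113918  0.01183282 -0.37002641]
[320.84421248 327.7919374 ] [323.57816374 265.53677069]
1449 [ 488.76189981 -287.77767037  120.67498928]
```

send_rows:
  moves:
    - [[0,0,0],[0,-0.001,0],0.04]
    - [[0,0,0],[0,0,0],0.02]
    - [[0,0,0],[0,0,0],0.005]
    - [[0,0,0],[0,0,0],0.005]
    - [[0,0,0],[0,0,0],0.005]
  newtons: 50

```text
t: 2.9
position: [487.9, -291.0, 79.6]
tool_rot: [0.0, 0.741, 0.671, 0.0]
contact_force: [-0.2, 0.3, -0.4]
width: 25.8
```

send_rows:
  moves:
    - [[0,0,0],[0,0,0],0.005]
    - [[0,0,0],[0,0,0],0.005]
    - [[0,0,0],[0,0,0],0.005]
    - [[0,0,0],[0,0,0],0.005]
    - [[0,0,0],[0,0,0],0.005]

```text
t: 3.32
position: [487.8, -290.9, 79.4]
tool_rot: [0.0, 0.741, 0.671, 0.0]
contact_force: [-0.2, -0.4, 2.2]
width: 12.5
```

send_rows:
  moves:
    - [[0,0,0],[0,0,-0.02],0.005]
    - [[0,0,0],[0,0,-0.025],0.005]
    - [[0,0,0],[0,0,-0.03],0.005]
    - [[0,0,0],[0,0,-0.03],0.005]
    - [[0,0,0],[0,0,-0.03],0.005]

```text
t: 3.73
position: [487.4, -290.6, 215.4]
tool_rot: [-0.0, 0.741, 0.671, -0.0]
contact_force: [0.0, -0.7, 0.0]
width: 12.2
```

```bash
python3 - <<'E'
from h import *
c=snap('wrist');c=snap('wrist'); o=manip.observe(); print(o['position'],o['width'],o['contact_force'])
im=c['pixels'][:,:,::-1]
T=o['position']-np.array([0,0,77]);u,v=proj(c,T);print(u,v)
x0,y0=int(u)-50,int(v)-45
cv2.imwrite('pics/w4.png',cv2.resize(im[y0:y0+100,x0:x0+100],(600,600),interpolation=cv2.INTER_CUBIC));print(x0,y0)
E
```

```text
[ 490.02873918 -291.92982642  219.10283202] 12.04267208766829 [ 0.75724014 -1.04980046  0.50203744]
321.48878099243836 206.747220873388
271 161
```

View pics/w4.png

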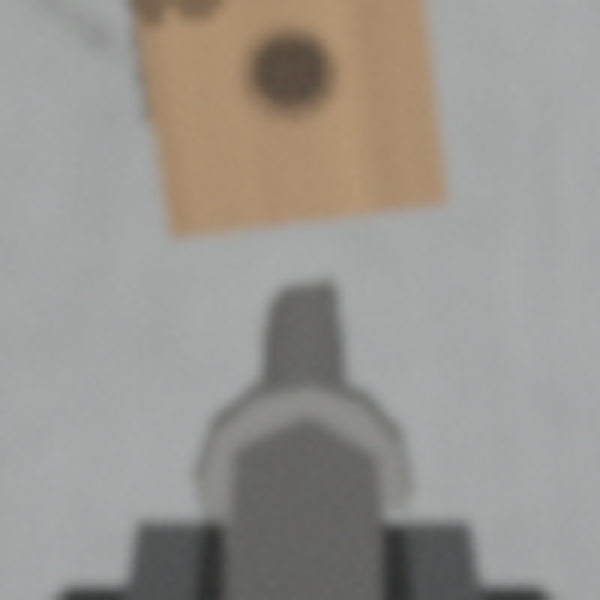

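In the picture the blade's end runs from (275,295) up to (337,278), so it is skewed +60° from the gripper's x towards its y. That puts the blade at about 24° in world. Moving over to the amplifier, and turning to begin at the counter-clockwise end of the slot's range.

send_rows:
  moves:
    - [[0,0,0],[0.03,0.001,0],0.005]
    - [[0,0,0],[0.039,0.001,0],0.005]
    - [[0,0,0],[0.039,0.001,0],0.005]
    - [[0,0,0],[0.039,0.001,0],0.005]
    - [[0,0,0],[0.039,0.001,0],0.005]

```text
t: 4.25
position: [510.7, -104.6, 213.5]
tool_rot: [-0.0, 0.742, 0.671, -0.0]
contact_force: [0.2, 0.8, -1.0]
width: 12.2
```

send_rows:
  moves:
    - [[0,0,0],[0.039,0.001,0],0.005]
    - [[0,0,0],[0.03,0,0],0.005]
    - [[0,0,-5.2],[0.015,0,0],0.005]
    - [[0,0,-5.2],[0,0,0],0.005]
    - [[0,0,-5.3],[0,0,0],0.005]

```text
t: 4.67
position: [520.2, -20.8, 213.4]
tool_rot: [-0.001, 0.64, 0.769, -0.0]
contact_force: [-0.5, -0.5, -0.8]
width: 12.2
```

```bash
python3 - <<'E'
from h import *
for i in range(3): c=snap('wrist')
o=manip.observe(); print(o['position'],o['tool_rot'],o['contact_force'],o['q'].round(2))
im=c['pixels'][:,:,::-1]
hsv=cv2.cvtColor(im,cv2.COLOR_BGR2HSV)
m=((hsv[:,:,0]>12)&(hsv[:,:,0]<32)&(hsv[:,:,1]>110)&(hsv[:,:,2]>90)).astype(np.uint8)
n,l,st,ce=cv2.connectedComponentsWithStats(m)
for i in range(1,n):
    if st[i,4]>8: print(st[i],ce[i].round(1),ray(c,*ce[i],55).round(1))
cv2.imwrite('pics/w5.png',im)
E
```

```text
[520.17155069 -22.8490388  213.54997639] [-5.56853993e-04  6.43668289e-01  7.65304332e-01 -3.21040704e-04] [ 0.77200585 -0.60861068  0.89260238] [ 0.2   0.37 -0.29  1.8   0.12  0.99  0.04]
[327 133  10   9  58] [331.8 136.8] [521.7  16.3  55. ]
[391 143   8   9  50] [394.7 147. ] [578.8  17.3  55. ]
```

View pics/w5.png

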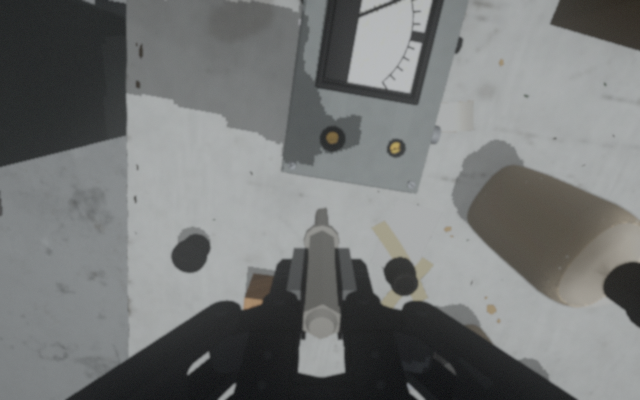

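The picture shows the gain sleeve's dark rim at (332,137), the delay trimmer at (395,147), and the tool's tip at (321,209). The needle is on the left of its scale and the bottle is well to the right.

```bash
python3 - <<'E'
from h import *
c=load('wrist'); im=c['pixels'][:,:,::-1]
g=im.max(2).astype(int)
print(g[122:153,316:349:1][::1].__str__() if 0 else '\n'.join(' '.join('%3d'%x for x in r) for r in g[122:153,317:348]))
b=im[132:143,326:339];print('sat');print((b.max(2).astype(int)-b.min(2)))
print('tip',ray(c,321.5,208.5,136.5), proj(c,[522,16.5,63]))
print('white tip rows');print(im[203:214,312:332].max(2))
E
```

```text
89  92  91  91  90  90  91  91  91  91  92  91  91  91  90  90  91  91  91  91  91  90  92  91  90  92  92  92  90  93  90
 91  91  91  92  91  90  89  89  90  90  91  91  91  90  92  92  91  90  89  90  91  90  90  91  92  92  91  93  91  92  92
 90  91  91  90  91  90  91  89  90  91  89  91  88  88  87  87  86  85  86  89  90  90  91  91  93  92  92  93  91  91  92
 88  91  91  90  90  92  89  91  90  89  86  83  82  81  77  77  78  76  77  82  86  89  90  91  91  92  92  91  92  92  91
 90  91  91  90  89  90  89  88  88  83  77  69  68  66  62  63  61  62  63  71  76  82  87  87  90  92  90  92  92  92  92
 89  90  90  91  89  89  89  86  81  72  62  57  52  52  51  51  51  51  52  58  62  70  78  83  88  90  92  92  92  92  91
 89  89  89  90  91  88  83  76  70  59  49  48  46  46  46  47  45  46  46  47  52  58  64  72  79  88  91  91  91  92  92
 90  90  90  91  87  82  74  65  58  50  46  46  43  45  44  43  46  46  45  45  46  47  54  59  69  79  87  90  92  94  92
 90  90  90  88  84  75  61  54  50  44  44  44  43  47  49  49  49  47  47  45  47  45  48  49  59  71  81  
[... 3533 characters left out ...]
 172 171
  173 173]
 [170 170 170 171 170 171 170 170 169 168 168 165 165 163 165 170 172 172
  173 173]
 [170 170 170 170 169 168 165 163 161 159 157 155 149 147 154 164 170 171
  172 173]
 [171 171 170 169 166 159 151 145 141 139 136 132 129 126 139 157 168 171
  172 172]
 [170 170 170 167 158 144 129 120 119 117 116 115 110 112 126 150 164 171
  172 173]
 [170 171 168 161 146 127 113 108 107 109 108 107 108 108 119 143 164 171
  171 172]
 [171 171 166 156 133 115 107 106 106 106 108 109 107 108 118 144 163 171
  172 172]
 [171 171 165 148 124 107 105 104 106 107 107 110 106 108 119 143 162 170
  172 173]
 [171 169 162 141 118 105 105 105 107 108 107 108 108 108 118 141 162 169
  170 172]]
```

send_rows:
  moves:
    - [[0,0,0],[0.019,0.004,0],0.005]
    - [[0,0,0],[0.019,0.0045,0],0.005]
    - [[0,0,0],[0,0,0.025],0.005]
    - [[0,0,0],[0,0,0.025],0.005]
    - [[0,0,0],[0,0,0.013],0.005]

```text
t: 5.23
position: [521.1, 15.9, 148.8]
tool_rot: [-0.001, 0.644, 0.765, -0.001]
contact_force: [-0.1, -0.4, -0.2]
width: 11.9
```

```bash
python3 - <<'E'
from h import *
ps=[]
for i in range(5): c=snap('wrist'); o=manip.observe(); ps.append(np.r_[o['position'],o['contact_force']])
print(np.mean(ps[1:],0).round(2),np.std(ps[1:],0).round(2),o['tool_rot'])
im=c['pixels'][:,:,::-1]
T=np.mean(ps[1:],0)[:3]-[0,0,75.5]
print(proj(c,T),proj(c,[522,16,63]))
u,v=proj(c,T);x0,y0=int(u)-30,int(v)-30
cv2.imwrite('pics/w6.png',np.hstack([cv2.resize(im[y0:y0+60,x0:x0+60],(420,420),interpolation=cv2.INTER_CUBIC),cv2.resize(im[0:200,200:380],(378,420))]));print(x0,y0)
E
```

```text
[ 5.2185e+02  1.5790e+01  1.5066e+02 -5.3000e-01  1.0000e-02 -7.0000e-02] [0.86 0.14 1.18 0.42 0.6  0.21] [3.28929545e-04 6.43483451e-01 7.65459881e-01 3.32407174e-04]
[321.66188187 208.9830226 ] [321.88821399 202.92188625]
291 178
```

View pics/w6.png

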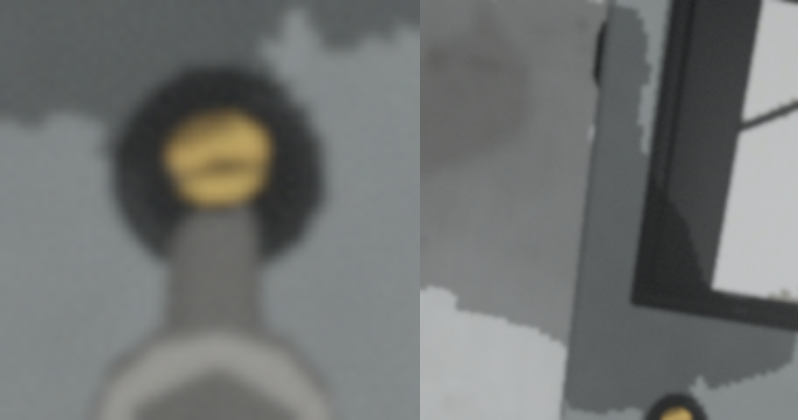

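The picture shows the tip just in front of the bore and laterally centred. The brass disc shows a dark slot running from (185,168) to (255,160), about 18° counter-clockwise from world x. The blade is at about 40°, so I turn 22° clockwise and go down.

send_rows:
  moves:
    - [[0,0,7],[0,0,0.002],0.005]
    - [[0,0,7],[0,0,0.002],0.005]
    - [[0,0,7],[0,0,0.002],0.005]
    - [[0,0,1],[0,0,0.002],0.005]
    - [[0,0,0],[0,0,0.002],0.005]

```text
t: 5.9
position: [523.0, 16.2, 142.2]
tool_rot: [0.001, 0.777, 0.63, 0.001]
contact_force: [0.7, 0.2, -1.1]
width: 12.1
```

send_rows:
  moves:
    - [[0,0,0],[0,0,0.001],0.005]
    - [[0,0,0],[0,0,0.001],0.005]
    - [[0,0,0],[0,0,0.001],0.005]
    - [[0,0,0],[0,0,0],0.005]
    - [[0,0,0],[0,0,0],0.005]

```text
t: 6.32
position: [522.3, 16.0, 138.2]
tool_rot: [-0.0, 0.777, 0.629, -0.0]
contact_force: [-0.2, -0.1, 0.1]
width: 12.1
```

```bash
cat > st.py <<'E'
from h import *
def st(n=5):
    ps=[]
    for i in range(n): c=snap('wrist'); o=manip.observe(); ps.append(np.r_[o['position'],o['contact_force'],o['torque']])
    m=np.mean(ps,0); q=o['tool_rot']
    print(m[:3].round(2),'F',m[3:6].round(2),'M',m[6:].round(3),'sd',np.std(ps,0)[[2,5]].round(2),'ang',np.degrees(2*np.arctan2(q[2],q[1])).round(1),'w',o['width'].round(1),'t',o['t'])
    return c,m
if __name__=='__main__': st()
E
python3 st.py
```

```text
Traceback (most recent call last):
  File "st.py", line 8, in <module>
    if __name__=='__main__': st()
                             ~~^^
  File "st.py", line 6, in st
    print(m[:3].round(2),'F',m[3:6].round(2),'M',m[6:].round(3),'sd',np.std(ps,0)[[2,5]].round(2),'ang',np.degrees(2*np.arctan2(q[2],q[1])).round(1),'w',o['width'].round(1),'t',o['t'])
                                                                                                                                                         ^^^^^^^^^^^^^^^^
AttributeError: 'float' object has no attribute 'round'
```

send_rows:
  moves:
    - [[0,0,0],[0,0,0.001],0.005]
    - [[0,0,0],[0,0,0.001],0.005]
    - [[0,0,0],[0,0,0.001],0.005]
    - [[0,0,0],[0,0,0.001],0.005]
    - [[0,0,0],[0,0,0.001],0.005]

```text
t: 6.98
position: [522.3, 16.1, 133.1]
tool_rot: [-0.0, 0.777, 0.629, -0.0]
contact_force: [-0.7, -1.1, -0.3]
width: 12.4
```

```bash
sed -i "s/o\['width'\].round(1)/round(o['width'],1)/" st.py; python3 st.py
```

```text
[522.26  16.12 133.13] F [-0.12  0.23 -0.61] M [-0.019 -0.006  0.01 ] sd [0.12 0.49] ang 78.0 w 12.0 t 7.2333
```

send_rows:
  moves:
    - [[0,0,0],[0,0,0.001],0.005]
    - [[0,0,0],[0,0,0.001],0.005]
    - [[0,0,0],[0,0,0.0005],0.005]
    - [[0,0,0],[0,0,0],0.005]
    - [[0,0,0],[0,0,0],0.005]

```text
t: 7.65
position: [522.3, 16.1, 130.7]
tool_rot: [-0.0, 0.777, 0.629, -0.0]
contact_force: [-0.4, -0.2, 0.1]
width: 12.2
```

```bash
python3 st.py
```

```text
[522.36  16.11 130.8 ] F [-0.12 -0.01 -0.72] M [ 0.015 -0.005 -0.01 ] sd [0.02 0.42] ang 78.0 w 12.0 t 7.9
```

send_rows:
  moves:
    - [[0,0,0],[0,0,0.001],0.005]
    - [[0,0,0],[0,0,0.001],0.005]
    - [[0,0,0],[0,0,0.0005],0.005]
    - [[0,0,0],[0,0,0],0.005]
    - [[0,0,0],[0,0,0],0.005]

```text
t: 8.32
position: [522.4, 16.1, 128.3]
tool_rot: [-0.0, 0.777, 0.629, -0.0]
contact_force: [-0.0, -0.0, 0.3]
width: 12.3
```

```bash
python3 st.py
```

```text
[522.35  16.11 128.31] F [0.03 0.11 0.36] M [0.025 0.008 0.007] sd [0.01 0.46] ang 78.0 w 12.1 t 8.5667
```

send_rows:
  moves:
    - [[0,0,0],[0,0,0.001],0.005]
    - [[0,0,0],[0,0,0.001],0.005]
    - [[0,0,0],[0,0,0.0005],0.005]
    - [[0,0,0],[0,0,0],0.005]
    - [[0,0,0],[0,0,0],0.005]

```text
t: 8.98
position: [522.4, 16.1, 125.9]
tool_rot: [0.0, 0.777, 0.629, 0.0]
contact_force: [0.0, -0.7, 3.3]
width: 11.8
```

```bash
python3 st.py
```

```text
[522.42  16.12 125.9 ] F [-0.69 -0.14  3.55] M [-0.003  0.139 -0.017] sd [0.02 0.17] ang 78.0 w 12.1 t 9.2333
```

Contact at 3.5 N. I'll turn 21° clockwise and see whether the blade drops or the needle moves.

```bash
cp last_wrist.npz before.npz
```

send_rows:
  moves:
    - [[0,0,6],[0,0,0],0.005]
    - [[0,0,6],[0,0,0],0.005]
    - [[0,0,6],[0,0,0],0.005]
    - [[0,0,3],[0,0,0],0.005]
    - [[0,0,0],[0,0,0],0.005]

```text
t: 9.65
position: [522.6, 16.4, 125.9]
tool_rot: [0.0, 0.879, 0.476, 0.0]
contact_force: [-0.1, 1.0, 3.6]
width: 12.3
```

```bash
python3 - <<'E'
from st import *
c,m=st()
b=dict(np.load('before.npz'))
def top(c):  # rectify the lid region at needle height z=62, 2.5 px/mm : x 490..610 right, y 40..180 up
    xs=[(490,180),(610,180),(610,40),(490,40)]
    src=np.float32([proj(c,[x,y,60]) for x,y in xs]); dst=np.float32([(0,0),(360,0),(360,420),(0,420)])
    return cv2.warpPerspective(c['pixels'][:,:,::-1],cv2.getPerspectiveTransform(src,dst),(360,420))
cv2.imwrite('pics/m1.png',np.hstack([top(b),top(c)]))
E
```

```text
[522.58  16.38 125.88] F [0.38 0.83 3.21] M [ 0.256 -0.04   0.013] sd [0.02 0.55] ang 57.1 w 12.3 t 9.9
```

View pics/m1.png

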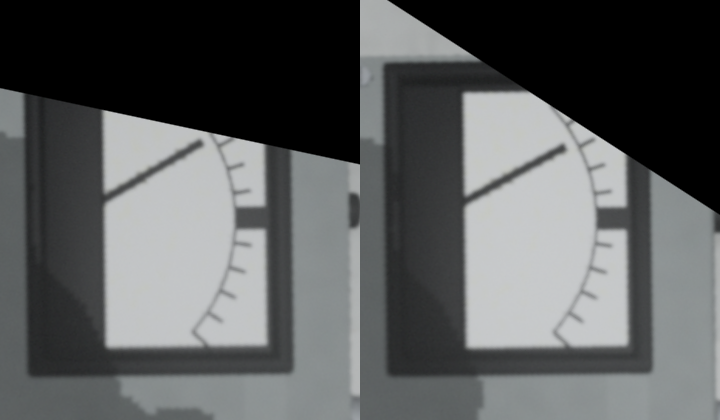

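Before turning, the needle ran (103,200) to (203,142), about 30°; now it runs (103,202) to (205,148), about 28°, with the pivot at about (75,217) level with the bold block at row 217. It seems engaged after taking up the play, so I turn further.

send_rows:
  moves:
    - [[0,0,6],[0,0,0],0.005]
    - [[0,0,6],[0,0,0],0.005]
    - [[0,0,6],[0,0,0],0.005]
    - [[0,0,3],[0,0,0],0.005]
    - [[0,0,0],[0,0,0],0.005]

```text
t: 10.32
position: [522.6, 16.3, 125.9]
tool_rot: [0.0, 0.951, 0.308, 0.0]
contact_force: [0.7, 1.2, 4.0]
width: 12.3
```

```bash
cat > nd.py <<'E'
from st import *
def top(c):
    xs=[(490,180),(610,180),(610,40),(490,40)]
    src=np.float32([proj(c,[x,y,60]) for x,y in xs]); dst=np.float32([(0,0),(360,0),(360,420),(0,420)])
    return cv2.warpPerspective(c['pixels'][:,:,::-1],cv2.getPerspectiveTransform(src,dst),(360,420),borderValue=(255,255,255))
def needle(c):
    g=top(c).max(2).astype(int)
    P=[]
    for x in range(112,188):
        col=g[125:300,x]; med=np.median(col)
        w=np.clip(med-40-col,0,None)
        if w.sum()>20: P.append((x,125+(w*np.arange(175)).sum()/w.sum()))
    P=np.array(P); vx,vy,x0,y0=cv2.fitLine(P.astype(np.float32),cv2.DIST_HUBER,0,.01,.01).ravel()
    blk=g[190:245,240:258].mean(1); i=190+np.flatnonzero(blk<(blk.min()+blk.max())/2)
    print('needle deg (+right)',np.degrees(np.arctan2(vy,vx)).round(2),'line at x=75:',(y0+(75-x0)*vy/vx).round(1),'at x=200:',(y0+(200-x0)*vy/vx).round(1),'n',len(P),'block rows',i.min(),i.max())
if __name__=='__main__':
    c,m=st(); needle(c); needle(dict(np.load('before.npz')))
E
python3 nd.py
```

```text
[522.52  16.28 125.85] F [0.46 1.73 4.07] M [ 0.464 -0.162  0.014] sd [0.01 0.58] ang 36.1 w 12.3 t 10.5667
needle deg (+right) -16.01 line at x=75: 218.8 at x=200: 182.9 n 76 block rows 208 229
needle deg (+right) -30.39 line at x=75: 215.8 at x=200: 142.5 n 76 block rows 207 228
```

Engaged: the needle went from -30.4° to -16.0°. About 26° of turning remains.

send_rows:
  moves:
    - [[0,0,7],[0,0,0],0.005]
    - [[0,0,7],[0,0,0],0.005]
    - [[0,0,6],[0,0,0],0.005]
    - [[0,0,4],[0,0,0],0.005]
    - [[0,0,0],[0,0,0],0.005]

```text
t: 10.98
position: [522.6, 16.3, 125.9]
tool_rot: [-0.0, 0.995, 0.104, 0.0]
contact_force: [-0.2, 1.0, 4.2]
width: 12.2
```

```bash
python3 nd.py
```

```text
[522.5   16.24 125.85] F [1.03 2.03 4.25] M [ 0.566 -0.319  0.004] sd [0.01 0.41] ang 12.1 w 12.4 t 11.2333
needle deg (+right) -2.32 line at x=75: 222.1 at x=200: 217.1 n 76 block rows 210 231
needle deg (+right) -30.39 line at x=75: 215.8 at x=200: 142.5 n 76 block rows 207 228
```

send_rows:
  moves:
    - [[0,0,1.5],[0,0,0],0.005]
    - [[0,0,1.3],[0,0,0],0.005]
    - [[0,0,0],[0,0,0],0.005]
    - [[0,0,0],[0,0,0],0.005]
    - [[0,0,0],[0,0,0],0.005]

```text
t: 11.65
position: [522.4, 16.2, 125.8]
tool_rot: [-0.0, 0.997, 0.08, 0.0]
contact_force: [0.9, 3.0, 4.9]
width: 12.3
```

```bash
python3 nd.py; python3 - <<'E'
from nd import *
cv2.imwrite('pics/m2.png',top(load('wrist')))
E
```

```text
[522.43  16.16 125.82] F [1.31 2.35 4.42] M [ 0.709 -0.396  0.027] sd [0.01 0.53] ang 9.2 w 12.3 t 11.9
needle deg (+right) -0.23 line at x=75: 221.2 at x=200: 220.7 n 76 block rows 210 231
needle deg (+right) -30.39 line at x=75: 215.8 at x=200: 142.5 n 76 block rows 207 228
```

View pics/m2.png

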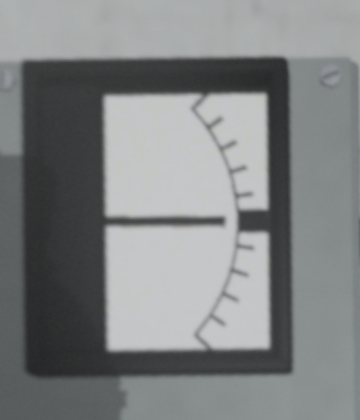

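The needle at row 220.7 stands level with the centre of the bold block (rows 210 to 231). Backing off within the play, then lifting out and turning back.

send_rows:
  moves:
    - [[0,0,-4],[0,0,0],0.005]
    - [[0,0,0],[0,0,-0.003],0.005]
    - [[0,0,0],[0,0,-0.008],0.005]
    - [[0,0,0],[0,0,-0.01],0.005]
    - [[0,0,0],[0,0,-0.012],0.005]

```text
t: 12.32
position: [521.1, 15.3, 159.0]
tool_rot: [0.0, 0.993, 0.114, -0.002]
contact_force: [0.4, -0.3, -0.9]
width: 12.0
```

send_rows:
  moves:
    - [[0,0,0],[0,0,-0.015],0.005]
    - [[0,0,-7],[0,0,-0.01],0.005]
    - [[0,0,-7],[0,0,-0.01],0.005]
    - [[0,0,-7],[0,0,-0.01],0.005]
    - [[0,0,-7],[0,0,-0.01],0.005]

```text
t: 12.73
position: [521.5, 15.3, 214.8]
tool_rot: [0.0, 0.935, 0.354, -0.001]
contact_force: [-0.1, -0.3, 0.3]
width: 11.9
```

send_rows:
  moves:
    - [[0,0,-7],[0,0,0],0.005]
    - [[0,0,-7],[0,0,0],0.005]
    - [[0,0,-7],[0,0,0],0.005]
    - [[0,0,-7],[0,0,0],0.005]
    - [[0,0,-7],[0,0,0],0.005]

```text
t: 13.15
position: [521.5, 15.1, 214.2]
tool_rot: [0.0, 0.786, 0.618, -0.001]
contact_force: [-0.1, 0.2, -0.8]
width: 12.5
```

send_rows:
  moves:
    - [[0,0,-7],[0,0,0],0.005]
    - [[0,0,-1],[0,0,0],0.005]
    - [[0,0,0],[0,0,0],0.005]
    - [[0,0,0],[0,0,0],0.005]
    - [[0,0,0],[0,0,0],0.005]

```text
t: 13.57
position: [522.1, 15.9, 213.9]
tool_rot: [0.0, 0.743, 0.669, -0.0]
contact_force: [0.2, 0.6, 0.1]
width: 12.6
```

```bash
python3 nd.py
```

```text
[522.25  16.12 213.81] F [ 0.16 -0.12  0.14] M [-0.01   0.01   0.019] sd [0.04 0.32] ang 84.2 w 12.2 t 13.8167
needle deg (+right) -0.13 line at x=75: 218.8 at x=200: 218.5 n 76 block rows 207 228
needle deg (+right) -30.39 line at x=75: 215.8 at x=200: 142.5 n 76 block rows 207 228
```

send_rows:
  moves:
    - [[0,0,0],[-0.03,0,0],0.005]
    - [[0,0,0],[-0.039,-0.001,0],0.005]
    - [[0,0,0],[-0.039,0,0],0.005]
    - [[0,0,0],[-0.039,-0.001,0],0.005]
    - [[0,0,0],[-0.039,0,0],0.005]

```text
t: 14.23
position: [501.0, -170.3, 213.9]
tool_rot: [0.0, 0.742, 0.67, -0.0]
contact_force: [1.4, 0.2, 0.2]
width: 12.2
```

send_rows:
  moves:
    - [[0,0,0],[-0.039,-0.001,0],0.005]
    - [[0,0,0],[-0.039,0,0],0.005]
    - [[0,0,0],[-0.03,0,0],0.005]
    - [[0,0,0],[-0.015,0,0],0.005]
    - [[0,0,0],[0,0,0],0.005]

```text
t: 14.65
position: [486.5, -296.0, 213.5]
tool_rot: [0.001, 0.744, 0.668, -0.001]
contact_force: [-0.5, 0.1, -0.4]
width: 12.1
```

send_rows:
  moves:
    - [[0,0,0],[0,0,0.025],0.005]
    - [[0,0,0],[0,0,0.025],0.005]
    - [[0,0,0],[0,0,0.015],0.005]
    - [[0,0,0],[0,0,0],0.005]
    - [[0,0,0],[0,0,0],0.005]

```text
t: 15.07
position: [488.1, -289.9, 148.5]
tool_rot: [-0.001, 0.742, 0.671, -0.0]
contact_force: [0.1, -0.4, 0.6]
width: 12.6
```

```bash
python3 - <<'E'
from st import *
c,m=st()
im=c['pixels'][:,:,::-1]
T=m[:3]-[0,0,75.5];u,v=proj(c,T);print(u,v,proj(c,[488.6,-290.5,50]))
x0,y0=int(u)-30,int(v)-30;print(x0,y0)
cv2.imwrite('pics/w7.png',cv2.resize(im[y0:y0+60,x0:x0+60],(420,420),interpolation=cv2.INTER_CUBIC))
E
```

```text
[ 488.91 -290.91  149.93] F [ 0.16 -0.82 -0.26] M [-0.026 -0.001  0.025] sd [0.27 0.55] ang 84.2 w 11.9 t 15.3167
321.9279179818898 208.5665899597328 [321.31220359 196.90206892]
291 178
```

View pics/w7.png

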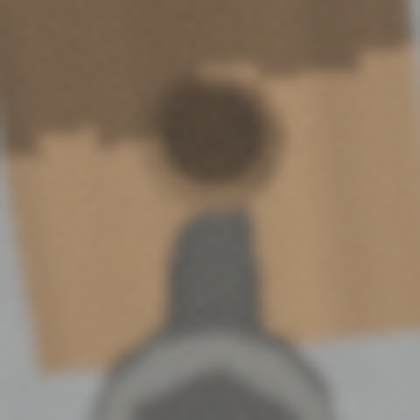

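The hole's centre shows at px (321.7,196.6), where it was predicted (321.3,196.9), and the tip is lined up with it. Lowering.

send_rows:
  moves:
    - [[0,0,0],[0,-0.0004,0.008],0.005]
    - [[0,0,0],[0,0,0.008],0.005]
    - [[0,0,0],[0,0,0.008],0.005]
    - [[0,0,0],[0,0,0.005],0.005]
    - [[0,0,0],[0,0,0.005],0.005]

```text
t: 15.73
position: [487.5, -290.8, 113.7]
tool_rot: [-0.0, 0.742, 0.67, -0.0]
contact_force: [0.4, 0.4, -0.1]
width: 12.7
```

send_rows:
  moves:
    - [[0,0,0],[0,0,0.004],0.005]
    - [[0,0,0],[0,0,0.004],0.005]
    - [[0,0,0],[0,0,0.004],0.005]
    - [[0,0,0],[0,0,0.004],0.005]
    - [[0,0,0],[0,0,0.004],0.005]

```text
t: 16.15
position: [487.7, -291.0, 94.4]
tool_rot: [0.0, 0.742, 0.67, 0.0]
contact_force: [-0.3, 0.4, -0.6]
width: 12.3
```

```bash
python3 st.py
```

```text
[ 487.62 -290.91   94.4 ] F [ 0.02 -0.05 -0.78] M [-0.018 -0.056 -0.004] sd [0.42 0.32] ang 84.2 w 12.1 t 16.4
```

send_rows:
  moves:
    - [[0,0,0],[0,0,0.004],0.005]
    - [[0,0,0],[0,0,0.004],0.005]
    - [[0,0,0],[0,0,0.003],0.005]
    - [[0,0,0],[0,0,0.002],0.005]
    - [[0,0,0],[0,0,0.001],0.005]

```text
t: 16.82
position: [487.6, -290.8, 80.3]
tool_rot: [-0.0, 0.742, 0.67, -0.0]
contact_force: [0.2, -0.0, -1.4]
width: 12.7
```

```bash
python3 st.py
```

```text
[ 487.67 -290.94   80.63] F [ 0.13 -0.24 -0.34] M [ 0.006  0.014 -0.014] sd [0.22 0.48] ang 84.2 w 12.3 t 17.0667
```

send_rows:
  moves:
    - [[0,0,0],[0,0,0.0007],0.005]
    - [[0,0,0],[0,0,0],0.02]
    - [[0,0,0],[0,0,0],0.03]
    - [[0,0,0],[0,0,0],0.06]
    - [[0,0,0],[0,0,0],0.06]

```text
t: 17.48
position: [487.8, -291.0, 80.1]
tool_rot: [0.0, 0.742, 0.67, 0.0]
contact_force: [0.2, -0.0, 0.6]
width: 53.0
```

send_rows:
  moves:
    - [[0,0,0],[0,0,0],0.06]
    - [[0,0,0],[0,0,-0.02],0.06]
    - [[0,0,0],[0,0,-0.03],0.06]
    - [[0,0,0],[0,0,-0.03],0.06]
    - [[0,0,0],[0,0,-0.03],0.06]

```text
t: 17.9
position: [487.4, -290.8, 191.2]
tool_rot: [-0.0, 0.742, 0.67, -0.0]
contact_force: [1.2, -0.9, -0.0]
width: 60.2
```

```bash
python3 - <<'E'
from st import *
c,m=st()
im=c['pixels'][:,:,::-1]
P=cloud(c); k=(P[:,:,2]>100)&(P[:,:,2]<140)&(abs(P[:,:,0]-488)<25)&(abs(P[:,:,1]+290)<25)
print('tuner top z',P[k][:,2].max() if k.any() else None)
cv2.imwrite('pics/w8.png',im[80:320,200:440])
E
```

```text
[ 488.9  -291.66  193.17] F [ 0.62 -0.43  0.47] M [-0.026 -0.026 -0.005] sd [2.78 2.13] ang 84.2 w 59.9 t 18.15
tuner top z 125.23664858573251
```

View pics/w8.png

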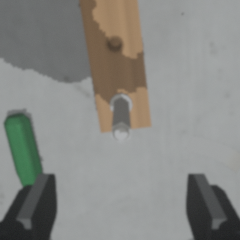

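The tool stands upright at crop (121,118) with its flange on the stand. Its top is at z of about 125, as before the pick (124.8). Handing in.

```bash
python3 -c "
from plant import manip
print(manip.finish_job(), manip.observe()['t'])"
```

```text
the job is handed in; nothing more can be done
the job is handed in; nothing more can be done
```

I turned the gain trimmer until the needle stands on the bold mark, put the tuning tool back in the hole it came from, and handed the job in at about 18 s of the 72 s.

- **Turning:** I lined the blade up with the slot as seen in the wrist camera. The downward force, averaged at each stop, stayed below 4.5 N, and the highest single reading was 4.9 N, against the limit of about 10 N. I turned clockwise until the needle had gone from about -30° to the mark.
- **Needle:** With the tool lifted out, the needle was about 1 px (0.3 mm) off the centre of the 22 px wide block. I did not look at the meter again after putting the tool down.
- **Tool:** It stands upright with its flange on the stand and its top at z of about 125 mm, the same as before the pick. The gripper is open and about 70 mm clear above it.
- **Not checked:** I took no final picture of the delay trimmer, caps, roll, screwdriver or driver. No move touched them and no force reading suggested contact.
- **Pictures:** I viewed 12, two past the budget of 10.

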